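Swap the laundry bottles back onto their own drip trays

ROBOT

A 6-joint arm with a two-finger parallel gripper is mounted at the origin on the work surface. World frame = base frame: x ahead of the robot, y to its left, z up, the work surface at z = 0. Lengths are in m, angles in rad, forces in N, time in s.
With the tool pointing down it reaches from about 0.3 to 0.775 m from the base axis. Payload 14.6 kg.
Tool frame: the origin (TCP) lies on the centre line of the jaws, within the pads' length; the fingertips stand 25 mm ahead of it and the grasp point (between the pads) lies 6 mm ahead of it (ctrl.tip_reach is the distance from the TCP to the fingertips, in m); z points along the fingers, y is the line along which they close (so a half turn about z gives the same grasp; the last joint's range is limited). The gripper opens to 94 mm and grips with 3 to 60 N. Pads are 16 mm wide; open, the fingers measure 119 mm over their backs; the gripper's body (75 mm by 177 mm) begins 78 mm behind the grasp point.
Start: joints at [1.155, 0.3, 1.521, -0, 1.321, -0.067], TCP at [0.188, 0.517, 0.23] pointing down, gripper open.
Joint ranges: [-3.03, 3.03], [-0.79, 2.21], [0.23, 2.52], [-1.04, 4.18], [0, 3.07], [-2.55, 2.55]. Speed limits (rad/s): [2.22, 2.22, 2.57, 3.14, 3.14, 3.14].

INTERFACE

Orientations are given as [roll, pitch, yaw] about the fixed x, y, z axes, in that order (R = Rz(yaw) Ry(pitch) Rx(roll)).
In Python, from station import ctrl gives the robot as it stands. The module is installed in compiled form; this text tells all that it offers.
- The arm moves only by the tool apply_moves, never from a script. Its argument "deltas" is a list of rows, each a list of 7 numbers: the closure in counts, from 0 (fully open) to 255 (shut), then the shift along the world's x, y, z in cm, then the turn, a rotation vector about the world's x, y, z in rad. In form: [[jaw, tx, ty, tz, ax, ay, az], ...]. A call has 1 to 10 rows; each row shifts and turns the commanded pose from where the row before left it; what a row does not reach is not made up. A row lasts 1/10 s, in which the tool goes at most 50 mm and 8.59 degrees, less where a joint would pass 70% of its speed; a pose out of reach is approached as far as the arm can. A call with a gripper value outside its range is refused whole. The fingers move at their own pace and stop on an object; "grip_force" is the grip in N (left out, the last holds). Time passes only in rows, so rows that do not move let the fingers close. It gives the time, the measured TCP pose, the force, the opening and the grip force at its end, in the units of the state.
- ctrl.get_obs(): the state, without advancing time (a new reading comes with each control period).
- ctrl.camera(name): name is "scene" or "top" or "wrist"; returns a dict with "img" (384x512x3 uint8, red, green, blue), "K" (3x3 intrinsics, pixels), "pose" (4x4, takes a point from camera to world coordinates); the wrist camera has in their place "hand_eye" (4x4, takes a point from camera to tool coordinates, whose origin is the TCP and whose axes are the flange's). Camera axes: x right, y up, looking along -z (the intrinsics and any distortion apply to the point x, -y, -z); pixel columns grow to the right and rows downward; lengths in m; the calibration is good to about 2 mm. The wrist camera is an equidistant fisheye: a pixel r from the principal point sees the ray r / f radians off the axis. A picture is of the moment at which its call begins: read the wrist's pose just before it. There is no depth.
- ctrl.hand_in(): hands the job in; it is judged then, once.
The state is a dict: "time_s": time; "qpos": joint angles; "joint_vel": joint speeds; "tau": joint torques, N m; "ee_pos": TCP position; "eef_rot": TCP orientation; "force": force on the tool from outside, world axes, zero at the start; "moment": the same for the moment, N m; "grip_width": finger opening in m; "grip_force": force on a finger pad.
Only numpy, scipy, OpenCV 4.12 (cv2) and the standard library are available. Lean on these libraries where they do the work, as an engineer would, in place of code of your own. Each camera call takes 0.05 s, during which the arm holds its last target. There are 200 camera calls.

TASK

The four laundry bottles have been put back on the wrong drip trays. Swap them round so that each stands on the tray made for it, down inside its rim: large round bottle on the large round tray, small round on the small round, square on the square, oblong on the oblong. Keep every bottle upright and do not disturb the carton of washing powder; the bare rubber mat is free for parking a bottle on the way.

Things in the scene. Friction and masses are not known exactly. Their poses are not given: they have to be found in the camera images.
- large_round_mid (a point): White plastic large round bottle, body a 70 mm round cylinder, 120 mm tall in all with its cap (cap 44 mm across); about 0.1 to 0.4 kg. It stands upright, its own z up; this point is on its axis, half-way up (60 mm above its underside). The top 36 mm is a straight round grey dosing cap, on the axis and fixed to the bottle, a good place to grip from above; below the cap the shoulder widens to the body.
- small_round_mid (a point): White plastic small round bottle, body a 46 mm round cylinder, 106 mm tall in all with its cap (cap 36 mm across); about 0.1 to 0.4 kg. It stands upright, its own z up; this point is on its axis, half-way up (53 mm above its underside). The top 36 mm is a straight round grey dosing cap, on the axis and fixed to the bottle, a good place to grip from above; below the cap the shoulder widens to the body.
- square_mid (a point): White plastic square bottle, body 58 x 58 mm with rounded corners, 126 mm tall in all with its cap (cap 44 mm across); about 0.1 to 0.4 kg. It stands upright, its own z up; this point is on its axis, half-way up (63 mm above its underside). The top 36 mm is a straight round grey dosing cap, on the axis and fixed to the bottle, a good place to grip from above; below the cap the shoulder widens to the body.
- oblong_mid (a point): White plastic oblong bottle, body 78 mm (its own x) by 46 mm (its own y) with rounded corners, 132 mm tall in all with its cap (cap 38 mm across); about 0.1 to 0.4 kg. It stands upright, its own z up; this point is on its axis, half-way up (66 mm above its underside). The top 36 mm is a straight round grey dosing cap, on the axis and fixed to the bottle, a good place to grip from above; below the cap the shoulder widens to the body.
- tray_large_round: Large round grey plastic drip tray, 98 mm across inside, 104 outside, fixed to the table, open above: flat floor 4 mm thick, rim 3 mm thick standing 14 mm above the table. Its origin is the centre of its underside, on the table; z up. It belongs to the large round bottle, and leaves about 13 or 14 mm all round it.
- tray_small_round: Small round grey plastic drip tray, 76 mm across inside, 82 outside, fixed to the table, open above: flat floor 4 mm thick, rim 3 mm thick standing 14 mm above the table. Its origin is the centre of its underside, on the table; z up. It belongs to the small round bottle, and leaves about 13 or 14 mm all round it.
- tray_square: Square grey plastic drip tray, 86 x 86 mm inside, 92 outside, fixed to the table, open above: flat floor 4 mm thick, rim 3 mm thick standing 14 mm above the table. Its origin is the centre of its underside, on the table; z up. It belongs to the square bottle, and leaves about 13 or 14 mm all round it.
- tray_oblong: Oblong grey plastic drip tray, 106 mm (its own x) by 74 mm (its own y) inside, 112 x 80 outside, fixed to the table, open above: flat floor 4 mm thick, rim 3 mm thick standing 14 mm above the table. Its origin is the centre of its underside, on the table; z up. It belongs to the oblong bottle, and leaves about 13 or 14 mm all round it.
- mat: Bare ribbed black rubber mat, 130 x 130 mm, 4 mm thick, flat, fixed to the table: the free spot, empty at the start. Its origin is the centre of its underside.
- carton: Cardboard carton of washing powder, 65 mm (its x) by 105 mm (its y), 150 mm tall, about 0.7 kg, standing upright near the work; not part of the job. Origin at the centre of its underside.

How it is judged:
At the end, for the whole second after the job is handed in: Each of the four bottles stands upright (within 0.08 rad) and at rest on the floor of its own tray, inside the rim: its axis within 16 mm (round) or 21 mm (square, oblong) of the tray's centre, its mid-point less than 5 mm above its height when standing on the tray floor (horizontal distance between large_round_mid and tray_large_round below 0.016 m and height (world z) of large_round_mid below 0.069 m and angle between each of large_round_mid, small_round_mid, square_mid, oblong_mid's own z axis and vertical below 0.08 rad and linear speed of each of large_round, small_round, square, oblong below 0.02 m/s and horizontal distance between small_round_mid and tray_small_round below 0.016 m and height (world z) of small_round_mid below 0.062 m and horizontal distance between square_mid and tray_square below 0.021 m and height (world z) of square_mid below 0.072 m and horizontal distance between oblong_mid and tray_oblong below 0.021 m and height (world z) of oblong_mid below 0.075 m); the robot touches nothing.
It fails at once if a bottle is tipped over (more than 0.6 rad from upright) (angle between any of large_round_mid, small_round_mid, square_mid, oblong_mid's own z axis and vertical above 0.6 rad).
It fails at once if the carton of washing powder is moved (more than 30 mm) or tipped (distance of carton from where it was at the start of the episode above 0.03 m or angle between carton's own z axis and vertical above 0.3 rad).
It also fails if it takes over 128 s, if anything falls off the work surface, if the arm or the gripper's body presses on something with over 40 N, if the wrist force passes 120 N, or if a joint passes its speed limit or range.

## Working session

There is one attempt and no reset: what is moved stays moved. The work goes in short steps, Python scripts to look and compute and a tool call to move; the robot and the scene stay as the last step left them, time stands still between calls to the robot, and variables do not carry over. Pictures are saved under pics/ and viewed, at most 14 in all, crops included, and the job is handed in when it is done.

Besides the shell and the picture viewer there is one more tool, called after "Emit:" by a JSON object that holds its "api" and its "payload". apply_moves: Moves the arm, as the interface text tells. Its arguments: {"type":"object","properties":{"deltas":{"type":"array"},"grip_force":{"type":"number"}},"required":["deltas"]}

```bash
mkdir -p pics; python3 - <<'E'
from station import ctrl
import cv2, numpy as np
o=ctrl.get_obs(); print({k:np.round(v,3).tolist() for k,v in o.items()}, ctrl.tip_reach)
for n in ("scene","top"):
    c=ctrl.camera(n); cv2.imwrite(f"pics/{n}0.png",c["img"][:,:,::-1]); np.savez(f"{n}.npz",K=c["K"],pose=c["pose"],img=c["img"])
    print(n,{k:(v.round(3).tolist() if hasattr(v,'round') else v) for k,v in c.items() if k!="img"})
E
```

```text
{'time_s': 0.0, 'qpos': [1.155, 0.3, 1.522, 0.0, 1.321, -0.067], 'joint_vel': [-0.0, 0.0, 0.0, 0.002, -0.004, 0.001], 'tau': [-0.003, -53.18, -35.273, 0.071, 0.025, -0.0], 'ee_pos': [0.188, 0.517, 0.23], 'eef_rot': [-3.14, -0.0, 2.793], 'force': [1.03, 0.794, 1.123], 'moment': [0.009, -0.042, 0.048], 'grip_force': 0.0, 'grip_width': 0.094} 0.025
scene {'K': [[373.706, 0.0, 254.468], [0.0, 373.706, 190.799], [0.0, 0.0, 1.0]], 'pose': [[0.406, -0.777, 0.481, 0.973], [0.914, 0.349, -0.208, -0.075], [-0.006, 0.524, 0.852, 0.765], [0.0, 0.0, 0.0, 1.0]]}
top {'K': [[416.785, 0.0, 256.357], [0.0, 416.785, 191.788], [0.0, 0.0, 1.0]], 'pose': [[0.017, 0.993, -0.118, 0.467], [-1.0, 0.015, -0.019, 0.1], [-0.017, 0.118, 0.993, 1.082], [0.0, 0.0, 0.0, 1.0]]}
```

View pics/top0.png

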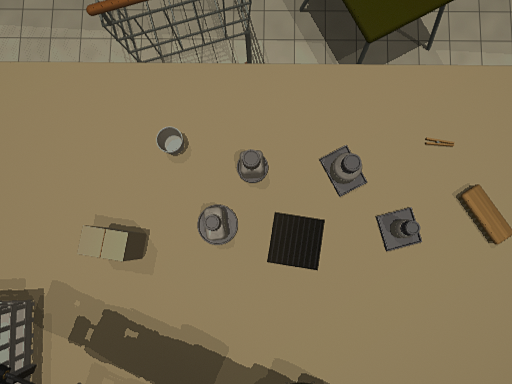

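View pics/scene0.png

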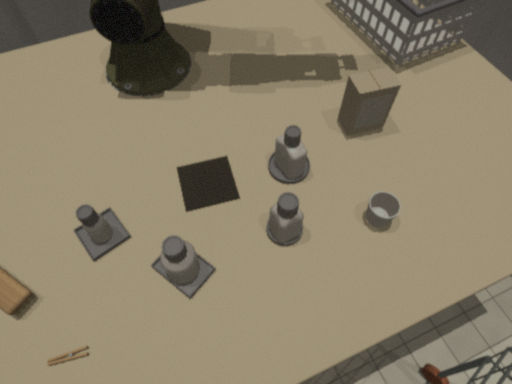

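```bash
python3 - <<'E'
import cv2, numpy as np
d=np.load("top.npz"); im=d["img"][120:280,190:430,::-1]
im=cv2.resize(np.clip(im*1.8,0,255).astype(np.uint8),None,fx=3.3,fy=3.3,interpolation=cv2.INTER_CUBIC)
cv2.imwrite("pics/topcrop.png",im)
E
```

```text
(no output)
```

View pics/topcrop.png

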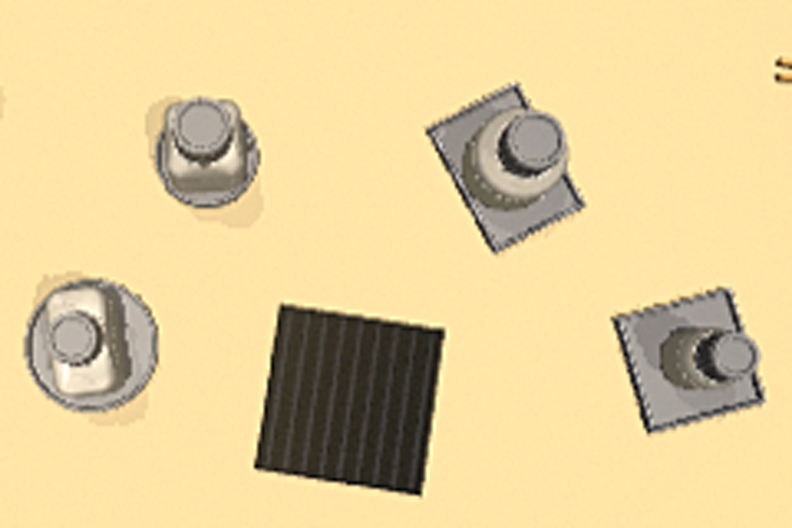

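```bash
cat > h.py <<'E'
import numpy as np, cv2
T=np.load("top.npz"); S=np.load("scene.npz")
def ray(d,p):
    K,P=d["K"],d["pose"]; v=np.linalg.inv(K)@[p[0],p[1],1]; return P[:3,3],P[:3,:3]@(v*[1,-1,-1])
def atz(d,p,z):
    o,v=ray(d,p); return (o+v*(z-o[2])/v[2])[:2]
E
python3 - <<'E'
from h import *
c=lambda p:((p[0]+.5)/3.3-.5+190,(p[1]+.5)/3.3-.5+120)
for n,p,z,s in [("LR",(535,139),.124,(175,243)),("SQ",(202,125),.130,(288,201)),("OB",(73,338),.136,(292,131)),("SR",(740,357),.110,(88,212))]:
    print(n,atz(T,c(p),z).round(4),"scene",atz(S,s,z).round(4))
def poly(n,pts,z):
    q=np.array([atz(T,c(p),z) for p in pts]); e=np.diff(np.vstack([q,q[:1]]),axis=0)
    print(n,q.mean(0).round(4),np.linalg.norm(e,axis=1).round(4),np.arctan2(e[:,1],e[:,0]).round(3))
for z in (.014,.007): poly("Tob",[(518,83),(427,130),(497,252),(583,206)],z)
poly("Tsq",[(612,317),(728,289),(763,404),(648,432)],.014)
poly("mat",[(280,304),(443,329),(420,494),(255,467)],.004)
poly("Tlr",[(26,345),(92,278),(158,345),(92,411)],.012)
poly("Tsr",[(156,156),(208,104),(260,156),(208,208)],.012)
poly("OBtop",[(53,288),(105,284),(122,390),(64,394)],.10)
print("carton",atz(T,(115,243),.15))
E
```

```text
LR [ 0.6549 -0.1032] scene [ 0.6543 -0.0991]
SQ [0.6606 0.1316] scene [0.6626 0.1308]
OB [0.5092 0.2174] scene [0.5108 0.2164]
SR [ 0.5046 -0.2476] scene [ 0.5121 -0.2379]
Tob [ 0.6536 -0.1037] [0.0815 0.1101 0.0768 0.1094] [ 2.066 -2.626 -1.066  0.472]
Tob [ 0.6548 -0.105 ] [0.082  0.1109 0.0773 0.1101] [ 2.066 -2.626 -1.066  0.472]
Tsq [ 0.5051 -0.2418] [0.0926 0.0913 0.0909 0.0914] [-1.319 -2.872  1.824  0.288]
mat [0.472  0.0172] [0.1287 0.1286 0.1287 0.1278] [-1.708  3.001  1.428 -0.14 ]
Tlr [0.5098 0.2179] [0.0729 0.0737 0.0719 0.0728] [-0.755 -2.343  2.374  0.813]
Tsr [0.6598 0.1303] [0.0585 0.0587 0.0582 0.0585] [-0.761 -2.35   2.377  0.797]
OBtop [0.5104 0.2126] [0.0374 0.0767 0.0414 0.0761] [-1.478 -2.956  1.656  0.134]
carton [0.458431   0.43069694]
```

The top view shows the oblong bottle on the large round tray (crop 92,345), the square on the small round tray (208,156), the large round on the oblong tray (506,168), and the small round on the square tray (688,360). The mat is empty. The sizes check out and the two cameras agree to within a few mm, so I'm heading to the large round bottle first.

Emit:
{"api": "apply_moves", "payload": {"deltas": [[0,2.33,-3.1,0,0,0,0],[0,2.33,-3.1,0,0,0,0],[0,2.33,-3.1,0,0,0,0],[0,2.33,-3.1,0,0,0,0],[0,2.33,-3.1,0,0,0,0],[0,2.33,-3.1,0,0,0,0],[0,2.33,-3.1,0,0,0,0],[0,2.33,-3.1,0,0,0,0],[0,2.33,-3.1,0,0,0,0],[0,2.33,-3.1,0,0,0,0]], "grip_force": 30}}

```text
time_s: 1.1
ee_pos: [0.4216, 0.2054, 0.2303]
eef_rot: [-3.141, -0.0, 2.793]
force: [0.1, -1.1, 0.5]
grip_width: 0.0944
grip_force: 0.0
```

Emit:
{"api": "apply_moves", "payload": {"deltas": [[0,2.33,-3.1,0,0,0,0],[0,2.33,-3.1,0,0,0,0],[0,2.33,-3.1,0,0,0,0],[0,2.33,-3.1,0,0,0,0],[0,2.33,-3.1,0,0,0,0],[0,2.33,-3.1,0,0,0,0],[0,2.33,-3.1,0,0,0,0],[0,2.33,-3.1,0,0,0,0],[0,2.33,-3.1,0,0,0,0],[0,2.33,-3.1,0,0,0,0]]}}

```text
time_s: 2.1
ee_pos: [0.6546, -0.1045, 0.23]
eef_rot: [-3.142, -0.001, 2.793]
force: [0.6, 0.9, -0.0]
grip_width: 0.0938
grip_force: 0.0
```

Emit:
{"api": "apply_moves", "payload": {"deltas": [[0,0,0,0,0,0,0],[0,0,0,0,0,0,0],[0,0,0,0,0,0,0]]}}

```text
time_s: 2.4
ee_pos: [0.6536, -0.1023, 0.2304]
eef_rot: [3.142, -0.0, 2.793]
force: [-0.3, 0.9, -0.2]
grip_width: 0.0938
grip_force: 0.0
```

```bash
cat >> h.py <<'E'
from scipy.spatial.transform import Rotation as Ro
def wrist(name):
    from station import ctrl
    o=ctrl.get_obs(); c=ctrl.camera("wrist"); cv2.imwrite(f"pics/{name}.png",np.clip(c["img"][:,:,::-1]*1.7,0,255).astype(np.uint8))
    P=np.eye(4); P[:3,:3]=Ro.from_euler("xyz",o["eef_rot"]).as_matrix(); P[:3,3]=o["ee_pos"]
    np.savez(f"{name}.npz",K=c["K"],pose=P@c["hand_eye"],img=c["img"])
def wz(name,p,z):
    d=np.load(f"{name}.npz"); K,P=d["K"],d["pose"]; u=np.array([(p[0]-K[0,2])/K[0,0],(p[1]-K[1,2])/K[1,1]])
    r=np.linalg.norm(u); v=P[:3,:3]@np.array([u[0]/r*np.sin(r),-u[1]/r*np.sin(r),-np.cos(r)]); o=P[:3,3]
    return (o+v*(z-o[2])/v[2])[:2].round(4)
E
python3 -c "
from h import *; wrist('w1')"
```

```text
(no output)
```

View pics/w1.png

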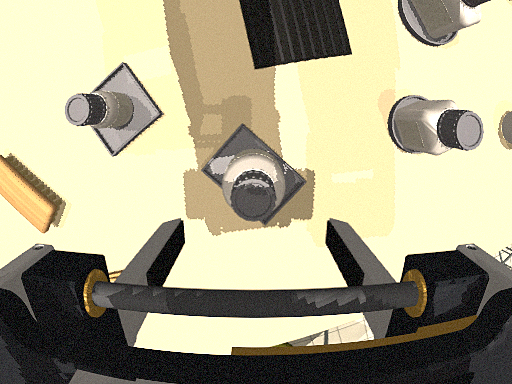

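```bash
python3 -c "
from h import *
for n,p,z in [('LR',(253,203),.124),('SR',(77,110),.110),('SQ',(465,130),.13)]: print(n,wz('w1',p,z))
for n,q in [('Tob',[(241,124),(305,181),(202,170)]),('Tsq',[(125,62),(162,112),(113,156),(73,100)])]:
  a=np.array([wz('w1',p,.014) for p in q]); print(n,a.tolist(),a.mean(0),((a[1]+a[2])/2))
"
```

```text
LR [ 0.6569 -0.1055]
SR [ 0.5059 -0.2443]
SQ [0.658  0.1246]
Tob [[0.5872, -0.0964], [0.6831, -0.0442], [0.6243, -0.1636]] [ 0.63153333 -0.1014    ] [ 0.6537 -0.1039]
Tsq [[0.4513, -0.2096], [0.5356, -0.185], [0.5616, -0.2735], [0.4625, -0.3038]] [ 0.50275  -0.242975] [ 0.5486  -0.22925]
```

Emit:
{"api": "apply_moves", "payload": {"deltas": [[0,0.15,-0.1,-2,0,0,0],[0,0,0,-3,0,0,0],[0,0,0,-3,0,0,0],[0,0,0,-2,0,0,0],[0,0,0,-1.2,0,0,0],[0,0,0,0,0,0,0],[0,0,0,0,0,0,0],[255,0,0,0,0,0,0],[255,0,0,0,0,0,0],[255,0,0,0,0,0,0]]}}

```text
time_s: 3.45
ee_pos: [0.6556, -0.1042, 0.1191]
eef_rot: [3.141, 0.001, 2.793]
force: [-0.2, 0.3, 0.1]
grip_width: 0.0735
grip_force: 0.0
```

Emit:
{"api": "apply_moves", "payload": {"deltas": [[255,0,0,0,0,0,0],[255,0,0,0,0,0,0],[255,0,0,0,0,0,0],[255,0,0,0,0,0,0],[255,0,0,0,0,0,0]]}}

```text
time_s: 3.95
ee_pos: [0.6555, -0.1042, 0.1184]
eef_rot: [-3.142, -0.0, 2.793]
force: [-0.4, -1.2, 0.1]
grip_width: 0.0434
grip_force: 30.0
```

Emit:
{"api": "apply_moves", "payload": {"deltas": [[255,0,0,1,0,0,0],[255,0,0,2,0,0,0],[255,0,0,2.5,0,0,0],[255,0,0,2.5,0,0,0],[255,0,0,1.5,0,0,0],[255,0,0,0.5,0,0,0],[255,-1,0.7,0,0,0,0],[255,-2,1.3,0,0,0,0],[255,-2.5,1.65,0,0,0,0],[255,-2.5,1.65,0,0,0,0]]}}

```text
time_s: 4.95
ee_pos: [0.574, -0.0506, 0.217]
eef_rot: [-3.141, -0.002, 2.793]
force: [0.9, 0.8, -3.2]
grip_width: 0.0434
grip_force: 30.0
```

Emit:
{"api": "apply_moves", "payload": {"deltas": [[255,-2.5,1.65,0,0,0,0],[255,-2.5,1.65,0,0,0,0],[255,-2.5,1.65,0,0,0,0],[255,-2,1.3,0,0,0,0],[255,-1,0.65,0,0,0,0],[255,0,0,0,0,0,0],[255,0,0,-2,0,0,0],[255,0,0,-2.5,0,0,0],[255,0,0,-2.5,0,0,0],[255,0,0,-1.5,0,0,0]]}}

```text
time_s: 5.95
ee_pos: [0.4706, 0.0173, 0.1313]
eef_rot: [-3.141, -0.002, 2.792]
force: [0.3, 0.4, -3.2]
grip_width: 0.0437
grip_force: 30.0
```

Emit:
{"api": "apply_moves", "payload": {"deltas": [[255,0,0,-0.5,0,0,0],[255,0,0,-0.4,0,0,0],[255,0,0,-0.2,0,0,0],[255,0,0,-0.1,0,0,0],[255,0,0,0,0,0,0],[255,0,0,0,0,0,0],[0,0,0,0,0,0,0],[0,0,0,0,0,0,0],[0,0,0,0,0,0,0],[0,0,0,0,0,0,0]]}}

```text
time_s: 6.95
ee_pos: [0.4706, 0.0179, 0.1216]
eef_rot: [3.141, 0.0, 2.793]
force: [-0.7, -0.3, 0.2]
grip_width: 0.0721
grip_force: 0.0
```

Emit:
{"api": "apply_moves", "payload": {"deltas": [[0,0,0,0,0,0,0],[0,0,0,0,0,0,0],[0,0,0,0,0,0,0],[0,0,0,2,0,0,0],[0,0,0,3,0,0,0],[0,0,0,4,0,0,0],[0,0,0,2.5,0,0,0],[0,0,0,0,0,0,0],[0,0,0,0,0,0,0]]}}

```text
time_s: 7.85
ee_pos: [0.4704, 0.0179, 0.2362]
eef_rot: [3.142, 0.0, 2.793]
force: [-0.8, -0.7, -0.9]
grip_width: 0.0939
grip_force: 0.0
```

Emit:
{"api": "apply_moves", "payload": {"deltas": [[0,0.6,3,0,0,0,0],[0,0.8,4,0,0,0,0],[0,0.8,4,0,0,0,0],[0,0.8,4,0,0,0,0],[0,0.6,3,0,0,0,0],[0,0.4,1.9,0,0,0,0],[0,0,0,-3,0,0,0],[0,0,0,-3,0,0,0],[0,0,0,-3,0,0,0],[0,0,0,-1.6,0,0,0]]}}

```text
time_s: 8.85
ee_pos: [0.5089, 0.2164, 0.1263]
eef_rot: [-3.138, -0.004, 2.793]
force: [0.3, 0.3, -0.0]
grip_width: 0.0938
grip_force: 0.0
```

Emit:
{"api": "apply_moves", "payload": {"deltas": [[0,0,0,0,0,0,0],[0,0,0,0,0,0,0],[255,0,0,0,0,0,0],[255,0,0,0,0,0,0],[255,0,0,0,0,0,0],[255,0,0,0,0,0,0],[255,0,0,0,0,0,0],[255,0,0,0,0,0,0],[255,0,0,0,0,0,0],[255,0,0,0,0,0,0]]}}

```text
time_s: 9.85
ee_pos: [0.5105, 0.2169, 0.1304]
eef_rot: [-3.142, -0.0, 2.793]
force: [-0.0, 0.6, 1.6]
grip_width: 0.0373
grip_force: 30.0
```

Emit:
{"api": "apply_moves", "payload": {"deltas": [[255,0,0,1,0,0,0],[255,0,0,2,0,0,0],[255,0,0,2.5,0,0,0],[255,0,0,2.5,0,0,0],[255,0,0,1.5,0,0,0],[255,0,0,0.5,0,0,0],[255,0.57,-1.3,0,0,0,0.0275],[255,1.0,-2.25,0,0,0,0.0275],[255,1.29,-2.89,0,0,0,0.0275],[255,1.44,-3.2,0,0,0,0.0275]]}}

```text
time_s: 10.85
ee_pos: [0.5534, 0.1198, 0.2299]
eef_rot: [-3.141, -0.001, 2.905]
force: [0.8, 0.8, -3.3]
grip_width: 0.0374
grip_force: 29.9
```

Emit:
{"api": "apply_moves", "payload": {"deltas": [[255,1.43,-3.2,0,0,0,0.0275],[255,1.43,-3.2,0,0,0,0.0275],[255,1.43,-3.2,0,0,0,0.0275],[255,1.43,-3.2,0,0,0,0.0275],[255,1.43,-3.2,0,0,0,0.0275],[255,1.29,-2.9,0,0,0,0.0275],[255,1.0,-2.25,0,0,0,0.0275],[255,0.57,-1.3,0,0,0,0.0275],[255,0,0,0,0,0,0],[255,0,0,0,0,0,0]]}}

```text
time_s: 11.85
ee_pos: [0.6532, -0.1036, 0.2298]
eef_rot: [3.141, -0.001, 3.122]
force: [-0.2, 1.1, -2.1]
grip_width: 0.0376
grip_force: 29.9
```

```bash
python3 -c "
from h import *; wrist('w2')"
```

```text
(no output)
```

View pics/w2.png

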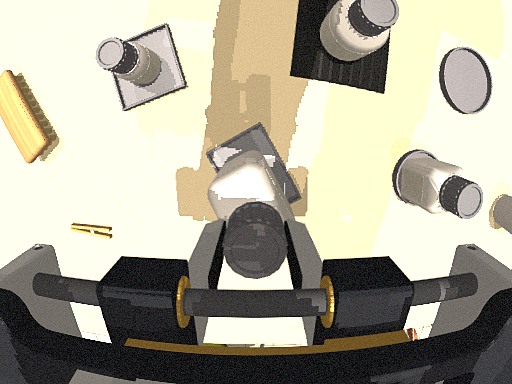

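The oblong bottle is held over its tray. Its front edge (212,178)-(262,152) runs parallel to the tray edge (207,155)-(262,124), so I'm lowering it.

Emit:
{"api": "apply_moves", "payload": {"deltas": [[255,0.1,0,-1.5,0,0,0],[255,0,0,-2.5,0,0,0],[255,0,0,-2.5,0,0,0],[255,0,0,-1.5,0,0,0],[255,0,0,-0.8,0,0,0],[255,0,0,-0.6,0,0,0],[255,0,0,-0.4,0,0,0],[255,0,0,-0.1,0,0,0],[255,0,0,0,0,0,0],[255,0,0,0,0,0,0]]}}

```text
time_s: 12.9
ee_pos: [0.6548, -0.1041, 0.132]
eef_rot: [-3.141, 0.001, 3.123]
force: [0.9, 0.1, -2.3]
grip_width: 0.0376
grip_force: 29.9
```

Emit:
{"api": "apply_moves", "payload": {"deltas": [[0,0,0,0,0,0,0],[0,0,0,0,0,0,0],[0,0,0,0,0,0,0],[0,0,0,0,0,0,0],[0,0,0,0,0,0,0],[0,0,0,0,0,0,0],[0,0,0,2,0,0,0],[0,0,0,3,0,0,0],[0,0,0,4,0,0,0],[0,0,0,1.5,0,0,0]]}}

```text
time_s: 13.9
ee_pos: [0.6554, -0.1042, 0.2407]
eef_rot: [-3.141, 0.005, 3.123]
force: [0.1, 0.1, 0.2]
grip_width: 0.0939
grip_force: 0.0
```

Emit:
{"api": "apply_moves", "payload": {"deltas": [[0,-2,1.3,0,0,0,-0.055],[0,-3.5,2.3,0,0,0,-0.055],[0,-4,2.65,0,0,0,-0.055],[0,-4,2.65,0,0,0,-0.055],[0,-3,2.0,0,0,0,-0.055],[0,-2,1.3,0,0,0,-0.055],[0,0,0,-3,0,0,0],[0,0,0,-3,0,0,0],[0,0,0,-3,0,0,0],[0,0,0,-2,0,0,0]]}}

```text
time_s: 14.9
ee_pos: [0.4687, 0.018, 0.1243]
eef_rot: [-3.141, -0.002, 2.793]
force: [0.8, 1.3, 0.2]
grip_width: 0.0938
grip_force: 0.0
```

Emit:
{"api": "apply_moves", "payload": {"deltas": [[0,0,0,-1.2,0,0,0],[0,0,0,0,0,0,0],[255,0,0,0,0,0,0],[255,0,0,0,0,0,0],[255,0,0,0,0,0,0],[255,0,0,0,0,0,0],[255,0,0,0,0,0,0],[255,0,0,0,0,0,0],[255,0,0,0,0,0,0],[255,0,0,0,0,0,0]]}}

```text
time_s: 15.9
ee_pos: [0.4696, 0.0179, 0.1145]
eef_rot: [-3.142, 0.0, 2.793]
force: [-0.5, -0.9, 1.0]
grip_width: 0.0434
grip_force: 30.0
```

Emit:
{"api": "apply_moves", "payload": {"deltas": [[255,0,0,1,0,0,0],[255,0,0,2,0,0,0],[255,0,0,2.5,0,0,0],[255,0,0,2.5,0,0,0],[255,0,0,1.5,0,0,0],[255,0,0,0.5,0,0,0],[255,0.2,1,0,0,0,0],[255,0.4,2,0,0,0,0],[255,0.6,3,0,0,0,0],[255,0.6,3,0,0,0,0]]}}

```text
time_s: 16.9
ee_pos: [0.4873, 0.1094, 0.2133]
eef_rot: [-3.141, -0.002, 2.792]
force: [-0.5, -0.6, -3.7]
grip_width: 0.0434
grip_force: 30.0
```

Emit:
{"api": "apply_moves", "payload": {"deltas": [[255,0.6,3,0,0,0,0],[255,0.6,3,0,0,0,0],[255,0.5,2.5,0,0,0,0],[255,0.3,1.5,0,0,0,0],[255,0.25,1,0,0,0,0],[255,0,0,0,0,0,0],[255,0,0,-2,0,0,0],[255,0,0,-2.5,0,0,0],[255,0,0,-2.5,0,0,0],[255,0,0,-1,0,0,0]]}}

```text
time_s: 17.9
ee_pos: [0.5092, 0.2167, 0.1323]
eef_rot: [-3.139, -0.002, 2.792]
force: [-0.7, -0.7, -3.2]
grip_width: 0.0436
grip_force: 30.0
```

Emit:
{"api": "apply_moves", "payload": {"deltas": [[255,0,0,0,0,0,0],[255,0,0,0,0,0,0]]}}

```text
time_s: 18.1
ee_pos: [0.5106, 0.2178, 0.1356]
eef_rot: [3.141, 0.001, 2.792]
force: [-0.0, -1.0, -2.5]
grip_width: 0.0436
grip_force: 30.0
```

Emit:
{"api": "apply_moves", "payload": {"deltas": [[255,0,0,-0.7,0,0,0],[255,0,0,-0.6,0,0,0],[255,0,0,-0.5,0,0,0],[255,0,0,-0.3,0,0,0],[255,0,0,0,0,0,0],[255,0,0,0,0,0,0],[0,0,0,0,0,0,0],[0,0,0,0,0,0,0],[0,0,0,0,0,0,0],[0,0,0,0,0,0,0]]}}

```text
time_s: 19.1
ee_pos: [0.5101, 0.218, 0.1134]
eef_rot: [3.142, 0.0, 2.793]
force: [0.9, -0.4, 0.5]
grip_width: 0.0721
grip_force: 0.0
```

Emit:
{"api": "apply_moves", "payload": {"deltas": [[0,0,0,0,0,0,0],[0,0,0,0,0,0,0],[0,0,0,2,0,0,0],[0,0,0,3,0,0,0],[0,0,0,4,0,0,0],[0,0,0,3,0,0,0],[0,0,0,0,0,0,0],[0,0,0,0,0,0,0]]}}

```text
time_s: 19.9
ee_pos: [0.51, 0.218, 0.2334]
eef_rot: [3.141, 0.0, 2.793]
force: [0.2, -0.5, -0.1]
grip_width: 0.094
grip_force: 0.0
```

```bash
python3 -c "
from h import *; wrist('w3')"
```

```text
(no output)
```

View pics/w3.png

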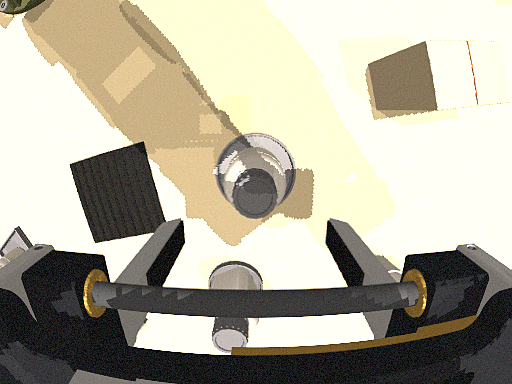

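The picture shows the large round bottle standing in its tray (cap 254,192; tray 256,170), with the carton untouched. The square bottle is next.

Emit:
{"api": "apply_moves", "payload": {"deltas": [[0,2,-1.15,0,0,0,0],[0,3.5,-2,0,0,0,0],[0,4,-2.3,0,0,0,0],[0,3.6,-2.1,0,0,0,0],[0,2,-1.2,0,0,0,0],[0,0,0,-2,0,0,0],[0,0,0,-3,0,0,0],[0,0,0,-3,0,0,0],[0,0,0,-2,0,0,0],[0,0,0,-0.9,0,0,0]]}}

```text
time_s: 20.95
ee_pos: [0.6597, 0.1302, 0.1204]
eef_rot: [-3.139, -0.005, 2.793]
force: [-0.6, 0.4, -0.5]
grip_width: 0.0941
grip_force: 0.0
```

Emit:
{"api": "apply_moves", "payload": {"deltas": [[0,0,0,0,0,0,0],[0,0,0,0,0,0,0],[255,0,0,0,0,0,0],[255,0,0,0,0,0,0],[255,0,0,0,0,0,0],[255,0,0,0,0,0,0],[255,0,0,0,0,0,0],[255,0,0,0,0,0,0],[255,0,0,0,0,0,0],[255,0,0,0,0,0,0]]}}

```text
time_s: 21.95
ee_pos: [0.6611, 0.1305, 0.1244]
eef_rot: [3.142, 0.0, 2.793]
force: [0.6, 0.4, -0.2]
grip_width: 0.0432
grip_force: 30.0
```

Emit:
{"api": "apply_moves", "payload": {"deltas": [[255,0,0,1,0,0,0],[255,0,0,2,0,0,0],[255,0,0,2.5,0,0,0],[255,0,0,2.5,0,0,0],[255,0,0,1.5,0,0,0],[255,0,0,0.5,0,0,0],[255,-0.95,-0.57,0,0,0,0.022],[255,-1.9,-1.13,0,0,0,0.022],[255,-2.65,-1.6,0,0,0,0.022],[255,-2.85,-1.7,0,0,0,0.022]]}}

```text
time_s: 22.95
ee_pos: [0.5762, 0.08, 0.223]
eef_rot: [-3.141, -0.002, 2.882]
force: [1.5, -1.2, -1.7]
grip_width: 0.0439
grip_force: 30.0
```

Emit:
{"api": "apply_moves", "payload": {"deltas": [[255,-2.85,-1.7,0,0,0,0.022],[255,-2.85,-1.7,0,0,0,0.022],[255,-2.45,-1.5,0,0,0,0.022],[255,-1.5,-0.9,0,0,0,0.022],[255,-0.95,-0.57,0,0,0,0.022],[255,0,0,0,0,0,0],[255,0,0,-2,0,0,0],[255,0,0,-2.5,0,0,0],[255,0,0,-2.5,0,0,0],[255,0,0,-1,0,0,0]]}}

```text
time_s: 23.95
ee_pos: [0.4709, 0.0171, 0.142]
eef_rot: [-3.141, -0.004, 2.99]
force: [0.2, -0.2, -2.5]
grip_width: 0.0434
grip_force: 30.0
```

Emit:
{"api": "apply_moves", "payload": {"deltas": [[255,0,0,0,0,0,0],[255,0,0,0,0,0,0]]}}

```text
time_s: 24.15
ee_pos: [0.4721, 0.0169, 0.1452]
eef_rot: [3.142, 0.001, 2.991]
force: [0.1, -0.1, -2.1]
grip_width: 0.0434
grip_force: 30.0
```

Emit:
{"api": "apply_moves", "payload": {"deltas": [[255,0,0,-0.7,0,0,0],[255,0,0,-0.6,0,0,0],[255,0,0,-0.5,0,0,0],[255,0,0,-0.3,0,0,0],[255,0,0,0,0,0,0],[255,0,0,0,0,0,0],[0,0,0,0,0,0,0],[0,0,0,0,0,0,0],[0,0,0,0,0,0,0],[0,0,0,0,0,0,0]]}}

```text
time_s: 25.15
ee_pos: [0.4716, 0.0167, 0.1234]
eef_rot: [-3.142, -0.0, 2.991]
force: [-0.2, -0.1, 1.3]
grip_width: 0.0723
grip_force: 0.0
```

Emit:
{"api": "apply_moves", "payload": {"deltas": [[0,0,0,0,0,0,0],[0,0,0,0,0,0,0],[0,0,0,2,0,0,0],[0,0,0,3,0,0,0],[0,0,0,4,0,0,0],[0,0,0,2,0,0,0],[0,0,0,0,0,0,0],[0,0,0,0,0,0,0]]}}

```text
time_s: 25.95
ee_pos: [0.4714, 0.0168, 0.2328]
eef_rot: [-3.142, -0.0, 2.991]
force: [0.5, -0.0, -0.6]
grip_width: 0.0943
grip_force: 0.0
```

Emit:
{"api": "apply_moves", "payload": {"deltas": [[0,0.3,-2.5,0,0,0,-0.025],[0,0.5,-4,0,0,0,-0.025],[0,0.55,-4,0,0,0,-0.025],[0,0.55,-4,0,0,0,-0.025],[0,0.55,-4,0,0,0,-0.025],[0,0.5,-4,0,0,0,-0.025],[0,0.3,-2.4,0,0,0,-0.025],[0,0.2,-1.2,0,0,0,-0.025],[0,0,0,0,0,0,0],[0,0,0,0,0,0,0]]}}

```text
time_s: 26.95
ee_pos: [0.5059, -0.2433, 0.2327]
eef_rot: [3.141, -0.001, 2.792]
force: [1.2, 0.2, -0.1]
grip_width: 0.0942
grip_force: 0.0
```

```bash
python3 -c "
from h import *; wrist('w4')"
```

```text
(no output)
```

View pics/w4.png

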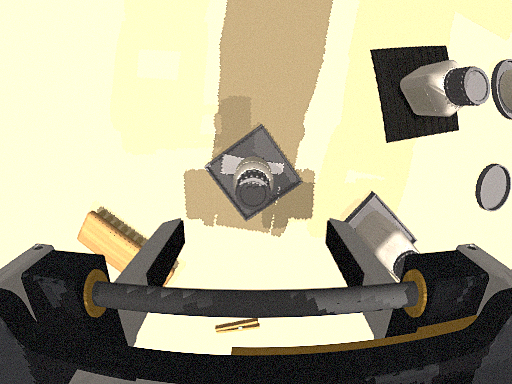

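```bash
python3 -c "
from h import *
print(wz('w4',(253,191),.110),wz('w4',(493,187),.012), np.mean([wz('w4',p,.014) for p in [(262,125),(302,182),(249,220),(205,165)]],axis=0))"
```

```text
[ 0.5024 -0.244 ] [0.6567 0.1259] [ 0.504725 -0.2432  ]
```

Emit:
{"api": "apply_moves", "payload": {"deltas": [[0,-0.15,-0.1,-2,0,0,0],[0,0,0,-3,0,0,0],[0,0,0,-3,0,0,0],[0,0,0,-3,0,0,0],[0,0,0,-1.8,0,0,0],[0,0,0,0,0,0,0],[0,0,0,0,0,0,0],[255,0,0,0,0,0,0],[255,0,0,0,0,0,0],[255,0,0,0,0,0,0]]}}

```text
time_s: 28.0
ee_pos: [0.5048, -0.2453, 0.1062]
eef_rot: [-3.141, 0.001, 2.791]
force: [0.1, 0.3, -0.5]
grip_width: 0.0732
grip_force: 0.0
```

Emit:
{"api": "apply_moves", "payload": {"deltas": [[255,0,0,0,0,0,0],[255,0,0,0,0,0,0],[255,0,0,0,0,0,0],[255,0,0,0,0,0,0],[255,0,0,0,0,0,0],[255,0,0,0,0,0,0]]}}

```text
time_s: 28.6
ee_pos: [0.5046, -0.2452, 0.1054]
eef_rot: [-3.142, -0.0, 2.791]
force: [-0.5, 0.0, 0.9]
grip_width: 0.0354
grip_force: 30.0
```

Emit:
{"api": "apply_moves", "payload": {"deltas": [[255,0,0,1,0,0,0],[255,0,0,2.5,0,0,0],[255,0,0,3.5,0,0,0],[255,0,0,3.5,0,0,0],[255,0,0,2,0,0,0],[255,0,0,0.5,0,0,0],[255,0.46,1.1,0,0,0,0],[255,0.78,1.9,0,0,0,0],[255,1.24,3,0,0,0,0],[255,1.4,3.38,0,0,0,0]]}}

```text
time_s: 29.6
ee_pos: [0.5432, -0.1499, 0.2337]
eef_rot: [3.142, -0.003, 2.79]
force: [0.6, -0.2, -1.9]
grip_width: 0.0351
grip_force: 30.0
```

Emit:
{"api": "apply_moves", "payload": {"deltas": [[255,1.4,3.38,0,0,0,0],[255,1.4,3.38,0,0,0,0],[255,1.4,3.38,0,0,0,0],[255,1.4,3.38,0,0,0,0],[255,1.4,3.38,0,0,0,0],[255,1.4,3.38,0,0,0,0],[255,1.4,3.38,0,0,0,0],[255,0.93,2.25,0,0,0,0],[255,0.6,1.5,0,0,0,0],[255,0.3,0.75,0,0,0,0]]}}

```text
time_s: 30.6
ee_pos: [0.6593, 0.1323, 0.2332]
eef_rot: [-3.14, -0.003, 2.792]
force: [-0.1, -0.8, -2.1]
grip_width: 0.0355
grip_force: 30.0
```

Emit:
{"api": "apply_moves", "payload": {"deltas": [[255,0,0,0,0,0,0],[255,0,0,-2,0,0,0],[255,0,0,-3,0,0,0],[255,0,0,-3,0,0,0],[255,0,0,-2,0,0,0],[255,0,0,-1,0,0,0],[255,0,0,0,0,0,0],[255,0,0,0,0,0,0]]}}

```text
time_s: 31.4
ee_pos: [0.66, 0.1299, 0.1266]
eef_rot: [3.141, 0.001, 2.79]
force: [0.6, 0.0, -1.3]
grip_width: 0.0354
grip_force: 30.0
```

Emit:
{"api": "apply_moves", "payload": {"deltas": [[255,0,0,-0.7,0,0,0],[255,0,0,-0.6,0,0,0],[255,0,0,-0.5,0,0,0],[255,0,0,-0.3,0,0,0],[255,0,0,0,0,0,0],[255,0,0,0,0,0,0],[0,0,0,0,0,0,0],[0,0,0,0,0,0,0],[0,0,0,0,0,0,0],[0,0,0,0,0,0,0]]}}

```text
time_s: 32.4
ee_pos: [0.6596, 0.1302, 0.1042]
eef_rot: [-3.141, -0.0, 2.791]
force: [0.1, 0.7, 0.3]
grip_width: 0.0646
grip_force: 0.0
```

Emit:
{"api": "apply_moves", "payload": {"deltas": [[0,0,0,0,0,0,0],[0,0,0,0,0,0,0],[0,0,0,2,0,0,0],[0,0,0,3,0,0,0],[0,0,0,4,0,0,0],[0,0,0,4,0,0,0],[0,0,0,0,0,0,0],[0,0,0,0,0,0,0]]}}

```text
time_s: 33.2
ee_pos: [0.6598, 0.1302, 0.2349]
eef_rot: [3.141, 0.001, 2.791]
force: [0.3, 0.6, -0.9]
grip_width: 0.0942
grip_force: 0.0
```

Emit:
{"api": "apply_moves", "payload": {"deltas": [[0,-2,-1.2,0,0,0,0],[0,-3.5,-2.1,0,0,0,0],[0,-4,-2.4,0,0,0,0],[0,-4,-2.4,0,0,0,0],[0,-3.35,-2.05,0,0,0,0],[0,-2,-1.2,0,0,0,0],[0,0,0,-3,0,0,0],[0,0,0,-3,0,0,0],[0,0,0,-3,0,0,0],[0,0,0,-1.6,0,0,0]]}}

```text
time_s: 34.2
ee_pos: [0.4694, 0.0167, 0.1249]
eef_rot: [-3.14, -0.005, 2.791]
force: [0.8, 0.3, 0.5]
grip_width: 0.0942
grip_force: 0.0
```

Emit:
{"api": "apply_moves", "payload": {"deltas": [[0,0,0,0,0,0,0],[0,0,0,0,0,0,0],[255,0,0,0,0,0,0],[255,0,0,0,0,0,0],[255,0,0,0,0,0,0],[255,0,0,0,0,0,0],[255,0,0,0,0,0,0],[255,0,0,0,0,0,0],[255,0,0,0,0,0,0],[255,0,0,0,0,0,0]]}}

```text
time_s: 35.2
ee_pos: [0.4712, 0.0167, 0.1285]
eef_rot: [3.142, 0.0, 2.791]
force: [0.1, 1.0, 0.4]
grip_width: 0.0437
grip_force: 30.0
```

Emit:
{"api": "apply_moves", "payload": {"deltas": [[255,0,0,1,0,0,0],[255,0,0,2,0,0,0],[255,0,0,2.5,0,0,0],[255,0,0,2.5,0,0,0],[255,0,0,1.5,0,0,0],[255,0,0,0.5,0,0,0],[255,0.1,-1,0,0,0,0],[255,0.3,-2,0,0,0,0],[255,0.4,-2.9,0,0,0,0],[255,0.4,-3,0,0,0,0]]}}

```text
time_s: 36.2
ee_pos: [0.4828, -0.0737, 0.2274]
eef_rot: [-3.141, -0.002, 2.791]
force: [-0.2, -0.2, -2.5]
grip_width: 0.0435
grip_force: 30.0
```

Emit:
{"api": "apply_moves", "payload": {"deltas": [[255,0.4,-3,0,0,0,0],[255,0.4,-3,0,0,0,0],[255,0.4,-3,0,0,0,0],[255,0.4,-3,0,0,0,0],[255,0.3,-2.5,0,0,0,0],[255,0.15,-1.6,0,0,0,0],[255,0.1,-0.9,0,0,0,0],[255,0,0,0,0,0,0],[255,0,0,0,0,0,0]]}}

```text
time_s: 37.1
ee_pos: [0.5046, -0.2417, 0.2282]
eef_rot: [3.141, -0.001, 2.791]
force: [0.2, 0.3, -2.9]
grip_width: 0.0434
grip_force: 30.0
```

```bash
python3 -c "
from h import *; wrist('w5')"
```

```text
(no output)
```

View pics/w5.png

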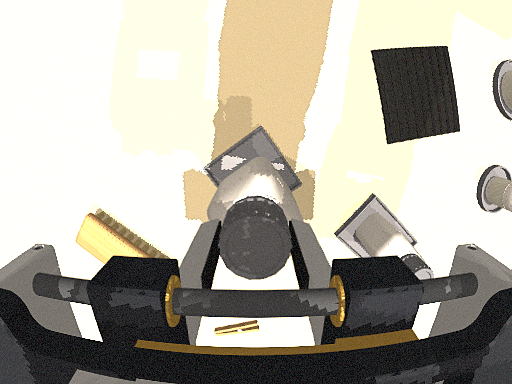

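The square bottle hangs over its tray with its corner (262,157) lined up with the tray corner (262,125), so I'm lowering it.

Emit:
{"api": "apply_moves", "payload": {"deltas": [[255,0,0,-1.5,0,0,0],[255,0,0,-2.5,0,0,0],[255,0,0,-2.5,0,0,0],[255,0,0,-1.5,0,0,0],[255,0,0,-0.8,0,0,0],[255,0,0,-0.6,0,0,0],[255,0,0,-0.4,0,0,0],[255,0,0,-0.2,0,0,0],[255,0,0,0,0,0,0],[255,0,0,0,0,0,0]]}}

```text
time_s: 38.15
ee_pos: [0.5048, -0.2424, 0.1289]
eef_rot: [-3.142, 0.001, 2.791]
force: [0.1, -0.5, -2.1]
grip_width: 0.0439
grip_force: 30.0
```

Emit:
{"api": "apply_moves", "payload": {"deltas": [[0,0,0,0,0,0,0],[0,0,0,0,0,0,0],[0,0,0,0,0,0,0],[0,0,0,0,0,0,0],[0,0,0,0,0,0,0],[0,0,0,0,0,0,0],[0,0,0,2,0,0,0],[0,0,0,3,0,0,0],[0,0,0,4,0,0,0],[0,0,0,2,0,0,0]]}}

```text
time_s: 39.15
ee_pos: [0.5052, -0.2426, 0.2418]
eef_rot: [-3.141, 0.004, 2.791]
force: [-1.0, 0.3, -0.3]
grip_width: 0.0939
grip_force: 0.0
```

Emit:
{"api": "apply_moves", "payload": {"deltas": [[0,-3,2,2,0,0,0],[0,-3,4,0,0,0,0],[0,-3,4,0,0,0,0],[0,-2,4,0,0,0,0],[0,0,4,0,0,0,0],[0,0,4,0,0,0,0],[0,0,2,0,0,0,0],[0,0,0,0,0,0,0],[0,0,0,0,0,0,0],[0,0,0,0,0,0,0]]}}

```text
time_s: 40.15
ee_pos: [0.3947, -0.0032, 0.2584]
eef_rot: [-3.141, -0.0, 2.79]
force: [0.5, -0.3, -0.3]
grip_width: 0.0941
grip_force: 0.0
```

```bash
python3 - <<'E'
from station import ctrl
import cv2,numpy as np
o=[]
for n,(y,x) in (("top",(120,70)),("scene",(100,60))):
    c=ctrl.camera(n); o.append(cv2.resize(np.clip(c["img"][y:y+180,x:x+365,::-1]*1.7,0,255).astype(np.uint8),(600,296),interpolation=cv2.INTER_CUBIC))
cv2.imwrite("pics/final.png",np.vstack(o))
E
```

```text
(no output)
```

View pics/final.png

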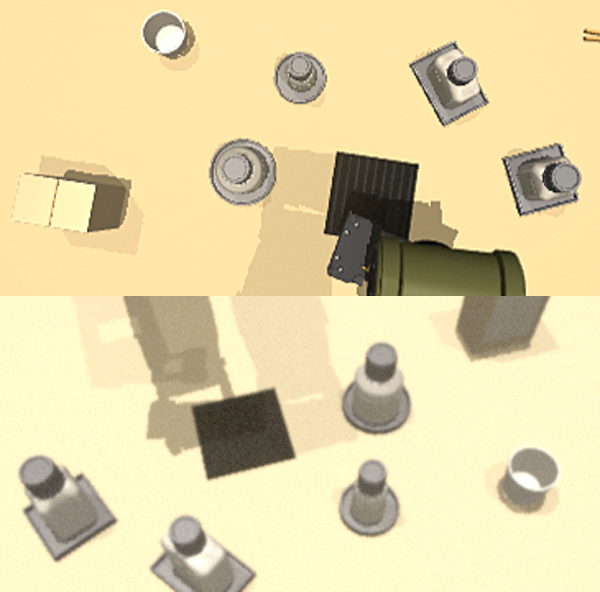

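All four bottles stand upright in their own trays (top half: small round 300,75; large round 240,170; oblong 450,80; square 543,180). The carton hasn't moved and the gripper is clear of everything, so I'm handing in.

```bash
python3 -c "
from station import ctrl; print(ctrl.hand_in())"
```

```text
the job is handed in; nothing more can be done
None
```

I swapped the four bottles so each stands upright in its own tray, left the carton untouched, and handed the job in at about 40 s on the robot's clock; no verdict came back.

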